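# Lock up the medicine drawer after the night round

### The arm

A 6-joint arm with a two-finger parallel gripper is mounted at the origin on the work surface. World frame = base frame: x ahead of the robot, y to its left, z up, the work surface at z = 0. Lengths are in m, angles in rad, forces in N, time in s.
With the tool pointing down it reaches from about 0.275 to 0.75 m from the base axis. Payload 10.2 kg.
Tool frame: the origin (TCP) lies at the very end of the fingers, on their centre line; the grasp point (between the pads) lies 19 mm behind it; z points along the fingers, y is the line along which they close (so a half turn about z gives the same grasp; the last joint's range is limited). The gripper opens to 85 mm and grips with 20 to 120 N. Pads are 22 mm wide; open, the fingers measure 114 mm over their backs; the gripper's body (76 mm by 85 mm) begins 54 mm behind the grasp point. The pads swing forward as they close: fully open they stand 13 mm farther back than shut.
Start: joints at [0.998, 0.313, 1.498, -0, 1.331, -0.223], TCP at [0.18, 0.493, 0.231] pointing down, gripper open.
Joint ranges: [-2.94, 2.94], [-0.97, 2.17], [0.19, 2.56], [-1.23, 4.37], [0.02, 3.11], [-2.88, 2.88]. Speed limits (rad/s): [2.39, 2.39, 3.01, 3.14, 3.14, 3.14].

### API

Orientations are given as a rotation vector (axis times angle).
In Python, from bench import * gives the robot as it stands. The module is installed in compiled form; this text tells all that it offers.
- The arm moves only by the tool play_rows, never from a script. Its argument "plan" is a list of rows, each an object with "translation": the shift along the tool's x, y, z as a fraction of full scale, a list of three; "angular": the turn, a rotation vector about the tool's x, y, z as a fraction of full scale, a list of three; "claw": the gripper command: -1 is fully open, 1 is shut, values between are in proportion. A call has 1 to 5 rows; each row is the pose to reach, as a shift and turn from the pose commanded when the call began, along the tool's axes at that moment; what a row does not reach only later rows make up. Full scale, the value 1, is 0.12 m for a shift and 0.5 rad for a turn. A row lasts 1/8 s, in which the tool goes at most 62.5 mm and 10.7 degrees, less where a joint would pass 70% of its speed; a pose out of reach is approached as far as the arm can. A call with a number of a shift or a turn outside -1 to 1 is refused whole. A call with a gripper value outside its range is refused whole. The fingers move at their own pace and stop on an object; "force" is the grip in N (left out, the last holds). Time passes only in rows, so rows that repeat a pose let the fingers close. It gives the time, the measured TCP pose, the force, the opening and the grip force at its end, in the units of the state.
- state(): the state, without advancing time (a new reading comes with each control period).
- camera(name): name is "scene" or "top" or "wrist"; returns the picture (384x512x3 uint8, red, green, blue); there is no depth.
- get_calibration(name): a dict with "mtx" (3x3 intrinsics, pixels), "k1" (the pictures are not rectified: a ray, as slopes to the right and down, at radius r is drawn at 1 + k1 r^2 times it, then the intrinsics apply), "view" (4x4, takes a point from world to camera coordinates). Camera axes: x right, y down, z forward; pixel columns grow to the right and rows downward; lengths in m; the calibration is good to about 2 mm. A picture is of the moment at which its call begins: read the wrist's pose just before it. get_calibration takes no time and is no camera call; for the wrist camera it gives the pose at the moment of the call.
- hand_in(): hands the job in; it is judged then, once.
The state is a dict: "time": time; "joint_pos": joint angles; "dq": joint speeds; "joint_torque": joint torques, N m; "tool_pos": TCP position; "tcp_rot": TCP orientation; "ft_force": force on the tool from outside, world axes, zero at the start; "torque": the same for the moment, N m; "opening": finger opening in m; "grip_force": force on a finger pad.
Only numpy, scipy, OpenCV 4.12 (cv2) and the standard library are available. Lean on these libraries where they do the work, as an engineer would, in place of code of your own. Each camera call takes 0.05 s, during which the arm holds its last target. There are 200 camera calls.

### The job

The night round is over: lay the blue weekly pill organizer down flat, without dropping it, in the empty left-hand compartment of the cream lock drawer, under its propped-open lid. Then press the lid down until it is fully shut, and slide its chrome bolt across until it is fully home in the keeper. Let go of everything, and do not knock or shift the vials in the drawer or the other things on the worktop.

Things in the scene. Friction and masses are not known exactly. Their poses are not given: they have to be found in the camera images.
- drawer: cream enamelled lock drawer, fixed, 231 (x) x 300 (y) mm; front panel 320 mm wide, bar handle (26 mm out, 28 mm high) toward -x, the robot. Origin: centre of the underside, on the worktop; x to the back (hinge side), y left, z up. Tops above the worktop: front wall 55 mm, left wall 75, back and right walls 83, divider (4 mm thick, at y = 0) 62. The right compartment (y = -105 to -2) holds two vials
- left_compartment (a point): middle of the floor of the empty left compartment, 28 mm above the worktop, at drawer x = -1, y = +66 mm; axes as the drawer's. The compartment is 194 mm long (drawer x = -98 to +96) and 129 mm wide (drawer y = +2 to +131); the organizer goes in lengthwise along x
- lid (a joint): lid angle, rad: 0 = shut; starts propped at 0.88 to 0.95, where its stop is. The hinge is stiff (friction 0.85 N m): the lid stays where it is left and must be pressed all the way down on its outer face (2 to 7 N). Propped, it leans forward over the back two thirds of the compartments, too low for an upright tool above their middle: reach in under it from the front with the tool tilted
- lid_hinge (a point): point on the hinge line, at drawer x = +95, y = 0, z = 75 mm; the line runs along the drawer's y, and the frame tips up with the lid. The cream lid reaches 200 mm from the hinge to its front edge, spans drawer y = -105 to +145 mm, is 8 mm thick (underside level with the hinge line) and has a 20 mm lip turned down along its front edge. Shut, its top is 83 mm above the worktop
- lid_edge (a point): middle of the top front edge of the lid, 200 mm from the hinge; moves with the lid
- bolt (a joint): travel of the chrome barrel bolt on the lid's top face, m: 0 = drawn back, 0.045 = fully home (end stop); starts at 0 to 0.006. It slides toward the drawer's -y (to the right) and stays where it is left (friction 2.5 N)
- bolt_knob (a point): centre of the 18 mm ball on the bolt's upright 12 mm post, by which it is pushed. Lid shut: drawer x = -80, ball 128 mm above the worktop (45 mm above the lid's top); it travels from drawer y = -20 (drawn) to -65 mm (home) between two guide straps at drawer y = +2 and -87 mm, each 28 (x) x 14 (y) mm and 18 mm high above the lid's top
- bolt_tip (a point): centre of the bolt's right-hand end; the chrome rod is 10 mm thick, axis 9 mm above the lid's top face
- keeper (a point): middle of the bore of the chrome keeper staple on the drawer's right ledge (drawer x = -80, y = -121, z = 92 mm). The staple is 27 x 18 mm, top 105 mm above the worktop, bore 15 mm wide; the bolt enters it from the left along -y, only when the lid is fully down, and when home stands 12 mm out beyond it
- organizer: blue plastic weekly pill organizer with seven lidded boxes in a row, 140 x 50 x 30 mm, about 100 g, lying on the worktop to the right of the drawer. Origin: centre of its underside; x along its length, z up
- vial_a: brown glass vial with a metal cap, 27 mm thick, 44 mm tall, standing in the drawer's right compartment; origin: centre of its underside
- vial_b: the second brown glass vial, as vial_a
- crusher: twist-handled steel pill crusher, 56 mm base, 119 mm tall, T-handle 82 mm long; origin: centre of its underside
- syrup: brown medicine bottle with a white cap, 60 mm thick, 150 mm tall; origin: centre of its underside
- jar: white tablet jar with a blue cap, 64 mm thick, 85 mm tall; origin: centre of its underside
- dose_cup: clear plastic dosing cup, 52 mm wide, 48 mm tall; origin: centre of its underside
- stir_rod: glass stirring rod with a black rubber tip, 187 mm long, 9 mm thick, lying in a steel tray at the right of the worktop; origin: under its middle
Not all that is in view belongs to the job. Several things look just like the organizer: the one meant starts nearest to the robot's base.

How it is judged:
By the outcome, as a careful person would: the job done as asked, in the order asked, and still so for the second after the job is handed in, with the robot touching nothing.
It also fails if it takes over 61 s, if anything falls off the work surface, if the arm or the gripper's body presses on something with over 40 N, if the wrist force passes 120 N, or if a joint passes its speed limit or range.

## Working session

There is one attempt and no reset: what is moved stays moved. The work goes in short steps, Python scripts to look and compute and a tool call to move; the robot and the scene stay as the last step left them, time stands still between calls to the robot, and variables do not carry over. Pictures are saved under pics/ and viewed, at most 10 in all, crops included, and the job is handed in when it is done.

Besides the shell and the picture viewer there is one more tool, called after "Emit:" by a JSON object that holds its "method" and its "body". play_rows: Moves the arm, as the interface text tells. Shift numbers are shares of 0.12 m and turn numbers shares of 0.5 rad, none past 1 either way. Its arguments: {"type":"object","properties":{"plan":{"type":"array"},"force":{"type":"number"}},"required":["plan"]}

```bash
mkdir -p pics; cat > h.py <<'E'
from bench import *
import numpy as np, cv2
from scipy.spatial.transform import Rotation as R
def ray(c,u,v):
    K=c["mtx"];K=np.array(K);d=np.array([(u-K[0,2])/K[0,0],(v-K[1,2])/K[1,1]])
    s=d.copy()
    for _ in range(20): s=d/(1+c["k1"]*(s@s))
    V=np.array(c["view"]);Rm=V[:3,:3];o=-Rm.T@V[:3,3]
    return o,Rm.T@np.array([s[0],s[1],1])
def onz(c,u,v,z):
    o,d=ray(c,u,v);return o+d*(z-o[2])/d[2]
def proj(c,p):
    V=np.array(c["view"]);q=V[:3,:3]@np.array(p)+V[:3,3];s=q[:2]/q[2];s=s*(1+c["k1"]*(s@s));K=np.array(c["mtx"])
    return np.array([K[0,0]*s[0]+K[0,2],K[1,1]*s[1]+K[1,2]])
def tri(c1,p1,c2,p2):
    o1,d1=ray(c1,*p1);o2,d2=ray(c2,*p2)
    A=np.stack([d1,-d2],1);t=np.linalg.lstsq(A,o2-o1,rcond=None)[0]
    a=o1+t[0]*d1;b=o2+t[1]*d2;return (a+b)/2,np.linalg.norm(a-b)
E
python3 - <<'E'
from h import *
s=state();print(s)
for n in("scene","top"):
    im=camera(n);np.save(f"pics/{n}.npy",im)
    cv2.imwrite(f"pics/{n}0.png",cv2.resize(im[:,:,::-1],(768,576),interpolation=cv2.INTER_CUBIC))
    c=get_calibration(n);V=np.array(c["view"]);print(n,c["k1"],-V[:3,:3].T@V[:3,3],V[2,:3])
E
```

```text
{'time': 0.0, 'joint_pos': array([ 9.97587556e-01,  3.13452562e-01,  1.49844410e+00,  1.54733770e-05,
        1.33100957e+00, -2.23446575e-01]), 'dq': array([-8.48176636e-04,  5.25982357e-04, -2.22598084e-03,  8.43711821e-05,
        4.28243597e-04,  4.66440298e-04]), 'joint_torque': array([ 4.25848948e-04, -4.12267292e+01, -2.59739506e+01, -1.88817007e-04,
        4.20988115e-03,  5.07096820e-05]), 'tool_pos': array([0.17978956, 0.49297732, 0.23073113]), 'tcp_rot': array([-5.46523544e-01, -3.09315773e+00,  1.89236708e-03]), 'ft_force': array([-0.15072612,  0.67569522,  0.3034862 ]), 'torque': array([-0.02695494, -0.01009426,  0.03278568]), 'grip_force': 0.0, 'opening': 0.08540822131015711}
scene -0.15391587780794666 [ 0.79576579 -0.48138136  1.54928814] [-0.11147071  0.30109346 -0.94705702]
top 0.027657422201752904 [ 0.41541957 -0.02556492  1.38683727] [ 0.14267812 -0.00399304 -0.98976109]
```

View pics/scene0.png

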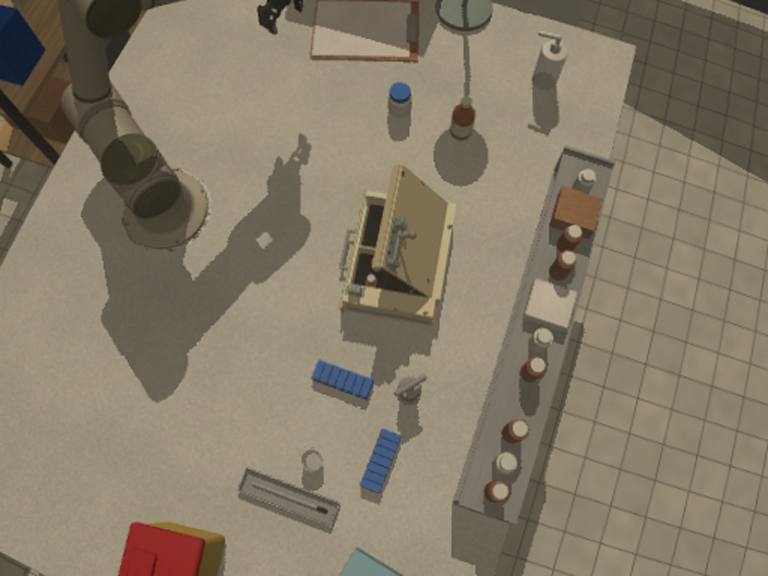

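View pics/top0.png

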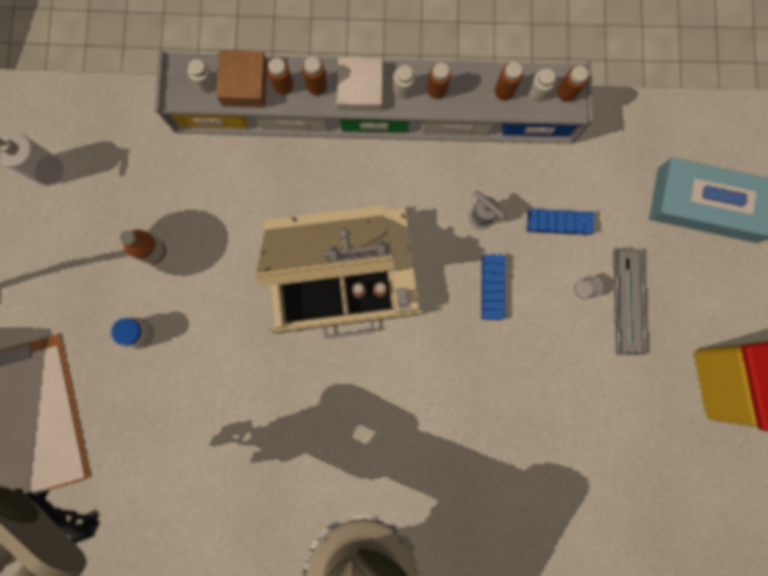

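The scene view shows the drawer at about (400,260), its lid propped open, with two organizers: (343,380) and (380,460). In the top view the organizer nearest the base is at (493,287), lying along x. The drawer's front edge runs (273,331)–(421,315), the keeper is at (402,297), and the bolt knob is near (346,232).

```bash
python3 - <<'E'
from h import *
for n in("top","scene"):
    c=get_calibration(n);im=np.load(f"pics/{n}.npy")
    hsv=cv2.cvtColor(im,cv2.COLOR_RGB2HSV)
    m=cv2.inRange(hsv,(100,120,50),(125,255,255))
    cs,_=cv2.findContours(m,0,2)
    for k in cs:
        if cv2.contourArea(k)>150:
            r=cv2.minAreaRect(k);b=cv2.boxPoints(r)
            w=np.array([onz(c,*p,0.03) for p in b]);ctr=w.mean(0)
            e=[w[1]-w[0],w[2]-w[1]];l=max(e,key=np.linalg.norm)
            print(n,np.round(r[0],1),ctr.round(3),[round(np.linalg.norm(x),3) for x in e],np.degrees(np.arctan2(l[1],l[0])).round(1))
c=get_calibration("top")
for nm,p,z in [("FL panel",(273,331),0),("FR",(421,315),0.0),("keeper",(402,297),.105),("divider front",(347,318),.062),("backL",(265,222),.083),("backR",(406,210),.083),("handle L",(324,331),.028),("handleR",(382,325),.028)]:
    print(nm,onz(c,p[0]/1.5,p[1]/1.5,z).round(3))
im=np.load("pics/top.npy");cv2.imwrite("pics/d1.png",cv2.resize(im[130:230,165:300,::-1],(800,593),interpolation=cv2.INTER_CUBIC))
E
```

```text
top [ 83.5 221. ] [0.484 0.509 0.03 ] [np.float64(0.053), np.float64(0.05)] -88.7
top [329. 191.] [ 0.599 -0.266  0.03 ] [np.float64(0.045), np.float64(0.129)] 179.8
top [373.3 147.4] [ 0.745 -0.41   0.03 ] [np.float64(0.045), np.float64(0.137)] -91.9
FL panel [0.494 0.205 0.   ]
FR [ 0.536 -0.114  0.   ]
keeper [ 0.562 -0.068  0.105]
divider front [0.521 0.044 0.062]
backL [0.715 0.219 0.083]
backR [ 0.748 -0.074  0.083]
handle L [0.495 0.093 0.028]
handleR [ 0.51  -0.029  0.028]
```

View pics/d1.png

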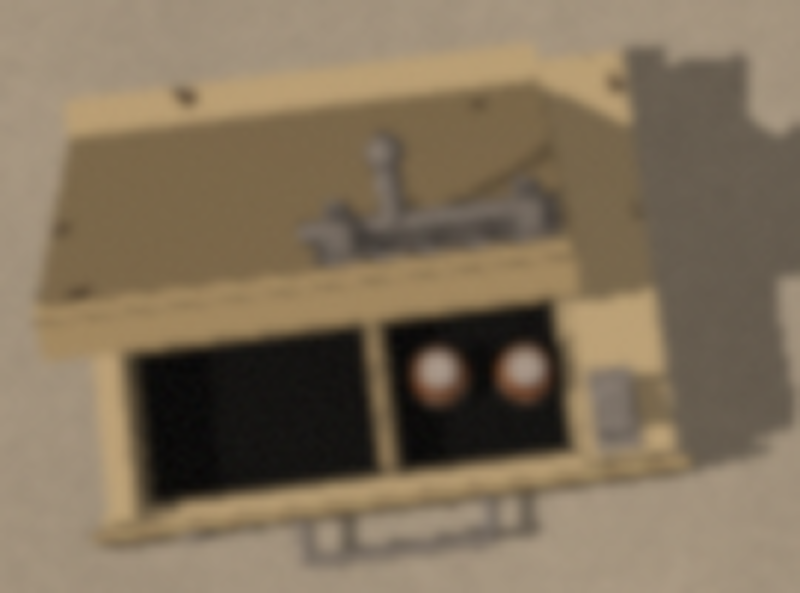

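```bash
cat >> h.py <<'E'
import json,os
def ori(yaw,tilt):  # tool y along world y at yaw 0; tilt: tip forward
    return R.from_euler('z',yaw)*R.from_euler('y',-tilt)*R.from_matrix(np.array([[-1,0,0],[0,1,0],[0,0,-1.]]).T)
def cur():
    s=state();return np.array(s["tool_pos"]),R.from_rotvec(s["tcp_rot"])
def route(wps,start=None,maxl=0.118):
    p,r=start if start else cur()
    for (q,yaw,tilt) in wps:
        q=np.array(q);t=ori(yaw,tilt)
        while True:
            dp=r.inv().apply(q-p);dr=(r.inv()*t).as_rotvec()
            f=max(1,np.abs(dp).max()/maxl,np.abs(dr).max()/.48)
            n=np.ceil(f-1e-9);dp/=n;dr/=n
            a=(dp/.12).round(3);b=(dr/.5).round(3)
            rows=max(np.linalg.norm(dp)/.0625,np.linalg.norm(dr)/.187)
            print(list(a.tolist()),b.tolist(),"rows>=%.1f"%rows)
            p=p+r.apply(a*.12);r=r*R.from_rotvec(b*.5)
            if n==1: break
    print("end",p.round(4)); return p,r
E
python3 - <<'E'
from h import *
c=get_calibration("wrist");V=np.array(c["view"]);p,r=cur()
print("cam in tool",r.inv().apply(-V[:3,:3].T@V[:3,3]-p).round(3),"axes",(V[:3,:3]@r.as_matrix()).round(2),c["mtx"])
route([((.30,.25,.33),0,0),((.36,.07,.36),0,.35)])
E
```

```text
cam in tool [ 0.075  0.    -0.142] axes [[ 0.    1.    0.  ]
 [-0.96  0.   -0.29]
 [-0.29 -0.    0.96]] [[323.85441183   0.         260.5181411 ]
 [  0.         323.85441183 187.96322407]
 [  0.           0.           1.        ]]
[-0.817, -0.78, -0.413] [-0.001, -0.0, -0.35] rows>=2.3
[-0.669, -0.91, -0.413] [-0.001, -0.001, -0.35] rows>=2.3
[-0.25, -0.75, -0.125] [0.0, -0.35, 0.0] rows>=1.5
[-0.268, -0.751, -0.079] [0.0, -0.35, 0.0] rows>=1.5
end [0.36   0.0699 0.36  ]
```

Emit:
{"method": "play_rows", "body": {"plan": [{"translation":[-0.817,-0.78,-0.413],"angular":[0,0,-0.35],"claw":-1},{"translation":[-0.817,-0.78,-0.413],"angular":[0,0,-0.35],"claw":-1},{"translation":[-0.817,-0.78,-0.413],"angular":[0,0,-0.35],"claw":-1}]}}

```text
time: 0.48
tool_pos: [0.2409, 0.3699, 0.2819]
tcp_rot: [0.277, 3.128, 0.001]
ft_force: [0.2, -0.1, 0.1]
opening: 0.0855
grip_force: 0.0
```

Emit:
{"method": "play_rows", "body": {"plan": [{"translation":[-0.669,-0.91,-0.413],"angular":[0,0,-0.35],"claw":-1},{"translation":[-0.669,-0.91,-0.413],"angular":[0,0,-0.35],"claw":-1},{"translation":[-0.669,-0.91,-0.413],"angular":[0,0,-0.35],"claw":-1}]}}

```text
time: 0.85
tool_pos: [0.3009, 0.2483, 0.3313]
tcp_rot: [0.003, 3.14, 0.0]
ft_force: [0.3, 1.5, -0.3]
opening: 0.0854
grip_force: 0.0
```

Emit:
{"method": "play_rows", "body": {"plan": [{"translation":[-0.25,-0.75,-0.125],"angular":[0,-0.35,0],"claw":-1},{"translation":[-0.25,-0.75,-0.125],"angular":[0,-0.35,0],"claw":-1}]}}

```text
time: 1.1
tool_pos: [0.3294, 0.1586, 0.3459]
tcp_rot: [-0.0, 2.964, -0.001]
ft_force: [1.3, 1.0, -0.2]
opening: 0.0855
grip_force: 0.0
```

Emit:
{"method": "play_rows", "body": {"plan": [{"translation":[-0.268,-0.751,-0.079],"angular":[0,-0.35,0],"claw":-1},{"translation":[-0.268,-0.751,-0.079],"angular":[0,-0.35,0],"claw":-1},{"translation":[-0.268,-0.751,-0.079],"angular":[0,-0.35,0],"claw":-1}]}}

```text
time: 1.48
tool_pos: [0.3603, 0.0683, 0.3605]
tcp_rot: [0.006, 2.791, -0.001]
ft_force: [0.3, 0.3, 1.0]
opening: 0.0857
grip_force: 0.0
```

```bash
python3 - <<'E'
from h import *
s=state();print(s["time"],s["tool_pos"],s["tcp_rot"],s["dq"].round(3))
import pickle
c=get_calibration("wrist");im=camera("wrist");pickle.dump((c,im),open("w1.pkl","wb"))
cv2.imwrite("pics/w1.png",cv2.resize(im[:,:,::-1],(768,576),interpolation=cv2.INTER_CUBIC))
E
```

```text
1.475 [0.36028731 0.06834816 0.36046337] [ 5.98704649e-03  2.79122768e+00 -1.22220315e-03] [ 0.079  0.009  0.004 -0.007  0.002  0.055]
```

View pics/w1.png

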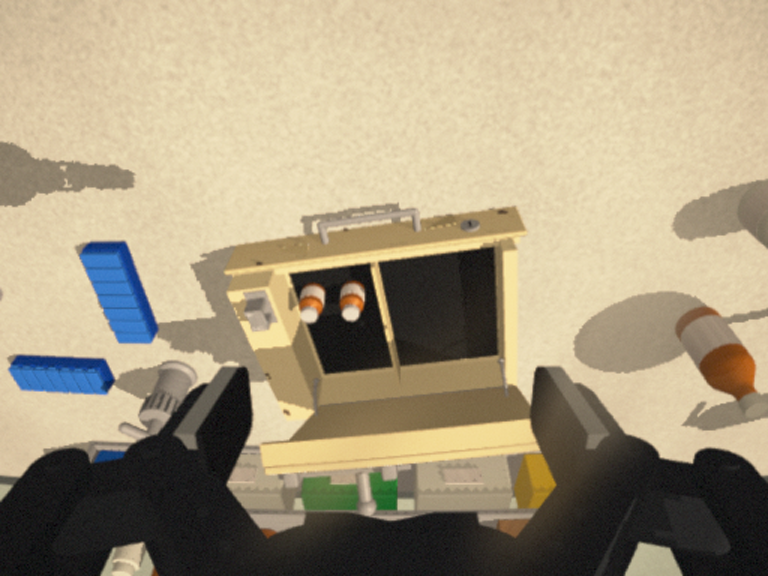

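The wrist view (image up is toward the robot) shows:
- **Front panel:** bottom edge (230,248)–(517,208), top edge (227,270)–(525,232).
- **Compartments:** the divider front is at (377,262). The left compartment is empty.
- **Keeper and lid:** keeper at about (258,300). The lid lip strip runs (265,445)–(540,425), with its lower edge at about (265,474).
- **Organizer:** (120,292).

Next I fit the drawer pose from these points.

```bash
cat >> h.py <<'E'
def dw(P,d):  # drawer (mm) -> world, d=(x,y,yaw)
    P=np.atleast_2d(P)/1000.;cc,ss=np.cos(d[2]),np.sin(d[2])
    return np.c_[d[0]+cc*P[:,0]-ss*P[:,1],d[1]+ss*P[:,0]+cc*P[:,1],P[:,2]]
def lidp(r,y,n,a): return [95-r*np.cos(a)+n*np.sin(a),y,75+r*np.sin(a)+n*np.cos(a)]
E
python3 - <<'E'
from h import *
import pickle
from scipy.optimize import least_squares
c,im=pickle.load(open("w1.pkl","rb"))
pts=[((230,248),(-115.5,-160,0)),((517,208),(-115.5,160,0)),((227,270),(-115.5,-160,55)),((525,232),(-115.5,160,55)),
((379,263),(-98,0,62)),((398,380),(96,0,62)),((496,247),(-98,131,75)),((258,300),(-80,-121,100))]
lp=[((265,473),200,-105,8),((264,446),200,-105,-20)]
def f(v,full=False):
    o=[]
    for p,P in pts: o.append(proj(c,dw(P,v)[0])*1.5-p)
    for p,r,y,n in lp: o.append(proj(c,dw(lidp(r,y,n,v[3]),v)[0])*1.5-p)
    return np.array(o) if full else np.ravel(o)
s=least_squares(f,[.63,.06,.13,.9],loss="soft_l1",f_scale=3)
print(s.x);print(f(s.x,True).round(1))
np.save("drawer.npy",s.x);d=s.x
for nm,P in [("left comp",(-1,66,28)),("knob",lidp(175,-20,53,d[3]))]: print(nm,dw(P,d))
hsv=cv2.cvtColor(im,cv2.COLOR_RGB2HSV)
m=cv2.inRange(hsv,(100,150,60),(125,255,255));m[300:]=0
cs,_=cv2.findContours(m,0,2);k=max(cs,key=cv2.contourArea);x=cv2.approxPolyDP(k,4,True)[:,0]
print((x*1.5).tolist());print([onz(c,*p,.03).round(3).tolist() for p in x])
E
```

```text
[0.62695986 0.06390386 0.15146284 0.93130602]
[[ 4.7 -6.7]
 [ 0.  -5.5]
 [-5.6 -0.8]
 [ 3.6 -3.3]
 [-6.2  4.2]
 [ 1.9 10.3]
 [ 7.5 11.1]
 [-0.3 18.2]
 [-0.4  2.5]
 [-4.  -1.7]]
left comp [[0.61601294 0.12899737 0.028     ]]
knob [[0.66268828 0.04912553 0.24704969]]
[[87.0, 244.5], [81.0, 258.0], [118.5, 340.5], [150.0, 340.5], [156.0, 327.0], [126.0, 246.0]]
[[0.52, -0.27, 0.03], [0.538, -0.284, 0.03], [0.667, -0.285, 0.03], [0.666, -0.241, 0.03], [0.643, -0.226, 0.03], [0.523, -0.224, 0.03]]
```

```bash
python3 - <<'E'
import pickle,cv2
c,im=pickle.load(open("w1.pkl","rb"))
cv2.imwrite("pics/w1c.png",cv2.resize(im[130:325,145:365,::-1],(660,585),interpolation=cv2.INTER_CUBIC))
E
```

```text
(no output)
```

View pics/w1c.png

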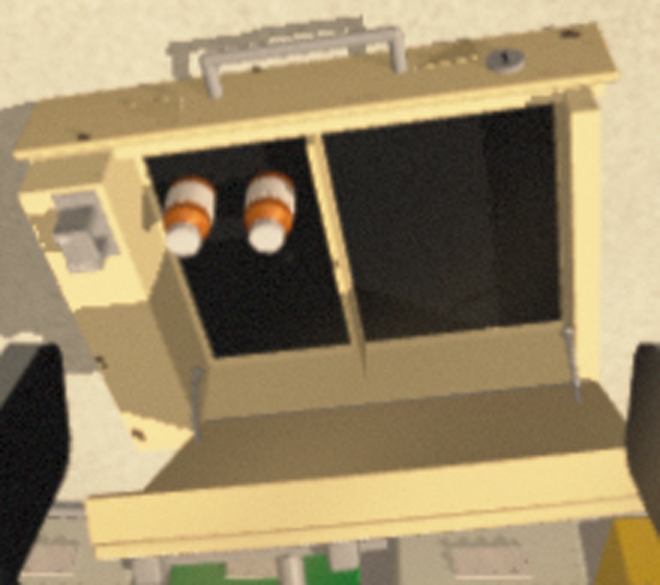

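The crop shows these sharper corners:
- **Front face:** (42,102), (590,25), (15,153), (618,75).
- **Compartment front corners:** (145,158) and (555,102); divider at (316,136).
- **Lip, left end:** (88,498) and (97,557).

I refit with these.

```bash
python3 - <<'E'
from h import *
import pickle
from scipy.optimize import least_squares
c,im=pickle.load(open("w1.pkl","rb"))
pts=[((42,102),(-115.5,-160,0)),((590,25),(-115.5,160,0)),((15,153),(-115.5,-160,55)),((618,75),(-115.5,160,55)),
((145,158),(-98,-105,55)),((555,102),(-98,131,55)),((316,136),(-98,0,62)),((22,195),(-98,-150,83)),((132,452),(115.5,-150,83)),((80,240),(-80,-121,105))]
lp=[((97,557),200,-105,8),((88,498),200,-105,-20)]
def g(P): return (proj(c,P)-[145,130]+.5)*3-.5
def f(v,full=False):
    o=[]
    for p,P in pts: o.append(g(dw(P,v)[0])-p)
    for p,r,y,n in lp: o.append(g(dw(lidp(r,y,n,v[3]),v)[0])-p)
    return np.array(o) if full else np.ravel(o)
s=least_squares(f,[.63,.06,.13,.9],loss="soft_l1",f_scale=6)
print(s.x);print(f(s.x,True).round(1))
np.save("drawer.npy",s.x);d=s.x
t=get_calibration("top")
for P in [(-98,0,62),(-115.5,-160,55),(-115.5,160,55),(115.5,-150,83),(-80,-121,105),lidp(175,-20,53,d[3])]:
    print(P,((proj(t,dw(P,d)[0])-[165,130]+.5)*5.926).round(0))
E
```

```text
[0.62682545 0.06351483 0.13342282 0.93099855]
[[ -5.5 -13.3]
 [ 13.2  -4.9]
 [ -5.1  -8.6]
 [  8.5  -2.4]
 [-26.    1.3]
 [ 13.5   6.2]
 [ -1.8   8.7]
 [  2.8   6.3]
 [  4.8   4.1]
 [ -0.1  10.3]
 [ -3.5   2.3]
 [ -2.7  -1.4]]
(-98, 0, 62) [383. 471.]
(-115.5, -160, 55) [689. 472.]
(-115.5, 160, 55) [ 84. 539.]
(115.5, -150, 83) [622.  37.]
(-80, -121, 105) [611. 403.]
[np.float64(33.036659441282005), -20, np.float64(247.03064967267997)] [376. 149.]
```

```bash
python3 - <<'E'
from h import *
import pickle
from scipy.optimize import least_squares
c,im=pickle.load(open("w1.pkl","rb"));t=get_calibration("top")
pts=[((112,152),(-98,-105,83)),((567,96),(-98,131,55)),((316,136),(-98,0,62)),((22,195),(-98,-150,83)),((132,452),(115.5,-150,83)),((80,240),(-80,-121,105)),((15,153),(-115.5,-160,55)),((618,75),(-115.5,160,55))]
lp=[((97,557),200,-105,8),((88,498),200,-105,-20)]
tp=[((388,468),(-98,0,62)),((612,400),(-80,-121,105)),((628,52),(115.5,-150,83)),((690,460),(-115.5,-160,55)),((97,532),(-115.5,160,55))]
def f(v):
    o=[]
    for p,P in pts: o.append((proj(c,dw(P,v)[0])-[145,130]+.5)*3-.5-p)
    for p,r,y,n in lp: o.append((proj(c,dw(lidp(r,y,n,v[3]),v)[0])-[145,130]+.5)*3-.5-p)
    for p,P in tp: o.append(((proj(t,dw(P,v)[0])-[165,130]+.5)*5.926-.5-p)*.9)
    return np.ravel(o)
s=least_squares(f,[.63,.06,.13,.9],loss="soft_l1",f_scale=6)
print(s.x);print(f(s.x).reshape(-1,2).round(1).tolist())
np.save("drawer.npy",s.x)
route([((.42,-.2,.24),0,.6),((.533,-.262,.088),0,.6),((.589,-.262,.005),0,.6)])
E
```

```text
[0.62601907 0.06272951 0.1274919  0.9355284 ]
[[-4.3, 37.6], [1.4, 12.0], [-2.3, 7.3], [1.5, 3.6], [2.1, 2.6], [-1.5, 7.9], [-6.2, -11.5], [8.5, -2.3], [-5.5, 2.5], [-4.6, -1.3], [-4.2, 4.1], [-0.3, 5.2], [-2.8, -10.9], [-0.9, 13.9], [-12.3, 5.7]]
[-0.044, -0.748, 0.371] [-0.001, -0.167, -0.002] rows>=1.6
[-0.012, -0.749, 0.373] [-0.0, -0.167, -0.001] rows>=1.6
[0.02, -0.748, 0.373] [-0.001, -0.167, -0.002] rows>=1.6
[-0.031, -0.258, 0.789] [0.0, 0.0, 0.0] rows>=1.6
[-0.031, -0.259, 0.788] [0.0, 0.0, 0.0] rows>=1.6
[0.005, -0.0, 0.835] [0.0, 0.0, 0.0] rows>=1.6
end [ 0.5891 -0.262   0.005 ]
```

Emit:
{"method": "play_rows", "body": {"plan": [{"translation":[-0.044,-0.748,0.371],"angular":[0,-0.167,0],"claw":-1},{"translation":[-0.044,-0.748,0.371],"angular":[0,-0.167,0],"claw":-1}]}}

```text
time: 1.78
tool_pos: [0.38, -0.0192, 0.3192]
tcp_rot: [-0.004, 2.708, 0.001]
ft_force: [0.8, 1.1, -0.8]
opening: 0.0855
grip_force: 0.0
```

Emit:
{"method": "play_rows", "body": {"plan": [{"translation":[-0.012,-0.749,0.373],"angular":[0,-0.167,0],"claw":-1},{"translation":[-0.012,-0.749,0.373],"angular":[0,-0.167,0],"claw":-1}]}}

```text
time: 2.02
tool_pos: [0.4, -0.1104, 0.2788]
tcp_rot: [0.002, 2.625, 0.002]
ft_force: [0.5, 0.1, 0.5]
opening: 0.0853
grip_force: 0.0
```

Emit:
{"method": "play_rows", "body": {"plan": [{"translation":[0.02,-0.748,0.373],"angular":[0,-0.167,0],"claw":-1},{"translation":[0.02,-0.748,0.373],"angular":[0,-0.167,0],"claw":-1}]}}

```text
time: 2.28
tool_pos: [0.4204, -0.2, 0.2384]
tcp_rot: [0.001, 2.542, 0.003]
ft_force: [0.4, 0.4, 0.9]
opening: 0.0857
grip_force: 0.0
```

Emit:
{"method": "play_rows", "body": {"plan": [{"translation":[-0.031,-0.258,0.789],"angular":[0,0,0],"claw":-1},{"translation":[-0.031,-0.258,0.789],"angular":[0,0,0],"claw":-1},{"translation":[-0.031,-0.258,0.789],"angular":[0,0,0],"claw":-1}]}}

```text
time: 2.65
tool_pos: [0.486, -0.2235, 0.1709]
tcp_rot: [0.012, 2.563, 0.003]
ft_force: [0.7, 0.6, 0.6]
opening: 0.0855
grip_force: 0.0
```

```bash
python3 - <<'E'
from h import *
import pickle
s=state();print(s["time"],s["tool_pos"],s["tcp_rot"])
c=get_calibration("wrist");im=camera("wrist");pickle.dump((c,im),open("w2.pkl","wb"))
cv2.imwrite("pics/w2.png",im[:,:,::-1])
hsv=cv2.cvtColor(im,cv2.COLOR_RGB2HSV)
m=cv2.inRange(hsv,(100,150,60),(125,255,255))
cs,_=cv2.findContours(m,0,2);k=max(cs,key=cv2.contourArea);x=cv2.approxPolyDP(k,4,True)[:,0]
print(x.tolist());print([onz(c,*map(float,p),.03).round(3).tolist() for p in x])
E
```

```text
2.65 [ 0.48599074 -0.22354551  0.17094575] [0.01225299 2.56337445 0.00272531]
[[239, 115], [194, 115], [188, 136], [209, 219], [245, 218]]
[[0.513, -0.241, 0.03], [0.513, -0.279, 0.03], [0.536, -0.288, 0.03], [0.666, -0.286, 0.03], [0.664, -0.243, 0.03]]
```

View pics/w2.png

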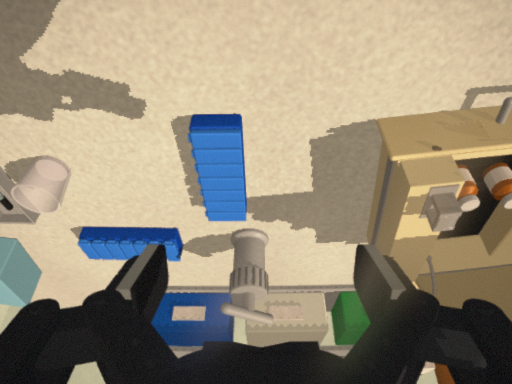

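The wrist view shows the organizer, top face (188,136)–(245,218), centred between the fingers, with the crusher just beyond it at (250,265). The tool is about 10 mm off target, so I check the joints.

```bash
python3 - <<'E'
from h import *
s=state();print(s["joint_pos"].round(3),s["dq"].round(3),s["tool_pos"],ori(0,.6).as_rotvec(),s["joint_torque"].round(1))
E
```

```text
[-0.86   0.185  1.954  0.68   0.718 -2.879] [-0.021 -0.055  0.006 -0.     0.006 -0.004] [ 0.48560869 -0.223772    0.17241313] [0.         2.54159265 0.        ] [  0.1 -29.2 -22.7   1.   -0.5   0. ]
```

Emit:
{"method": "play_rows", "body": {"plan": [{"translation":[0,0,0],"angular":[0,0,0],"claw":-1}]}}

```text
time: 2.82
tool_pos: [0.4852, -0.2247, 0.1743]
tcp_rot: [0.013, 2.559, -0.004]
ft_force: [-0.8, -0.1, -0.4]
opening: 0.0853
grip_force: 0.0
```

```bash
python3 - <<'E'
from h import *
s=state();print(s["joint_pos"].round(3),s["dq"].round(3),s["tool_pos"],s["tcp_rot"])
E
```

```text
[-0.862  0.181  1.954  0.68   0.718 -2.879] [-0.01  -0.012 -0.001  0.002 -0.005 -0.003] [ 0.48519125 -0.22471762  0.17425181] [ 0.01290378  2.5591923  -0.00416956]
```

Joint 6 is at its limit, so I'll use a smaller tilt (0.42) and grasp nearer the front end of the organizer.

```bash
python3 - <<'E'
from h import *
print("assuming measured");route([((.527,-.265,.12),0,.42)])
print("assuming commanded");route([((.527,-.265,.12),0,.42)],start=(np.array([.4765,-.231,.164]),ori(0,.6)))
E
```

```text
assuming measured
[-0.045, -0.332, 0.571] [-0.01, 0.325, -0.018] rows>=1.3
end [ 0.527 -0.265  0.12 ]
assuming commanded
[-0.14, -0.283, 0.54] [0.0, 0.36, 0.0] rows>=1.2
end [ 0.527 -0.265  0.12 ]
```

Emit:
{"method": "play_rows", "body": {"plan": [{"translation":[-0.045,-0.33,0.57],"angular":[-0.01,0.325,-0.018],"claw":-1},{"translation":[-0.045,-0.33,0.57],"angular":[-0.01,0.325,-0.018],"claw":-1},{"translation":[-0.045,-0.33,0.57],"angular":[-0.01,0.325,-0.018],"claw":-1}]}}

```text
time: 3.2
tool_pos: [0.5267, -0.2654, 0.1192]
tcp_rot: [0.002, 2.723, 0.001]
ft_force: [-0.2, 0.6, 0.4]
opening: 0.0851
grip_force: 0.0
```

```bash
python3 - <<'E'
from h import *
s=state();print(s["joint_pos"].round(3),s["tool_pos"],s["tcp_rot"],ori(0,.42).as_rotvec())
c=get_calibration("wrist");im=camera("wrist")
hsv=cv2.cvtColor(im,cv2.COLOR_RGB2HSV)
m=cv2.inRange(hsv,(100,150,60),(125,255,255))
cs,_=cv2.findContours(m,0,2);k=max(cs,key=cv2.contourArea);x=cv2.approxPolyDP(k,3,True)[:,0]
print(x.tolist());print([onz(c,*map(float,p),.03).round(3).tolist() for p in x])
route([((.527,-.265,.096),0,.42),((.568,-.265,.005),0,.42)])
E
```

```text
[-0.796  0.41   1.743  0.447  0.738 -2.661] [ 0.52668199 -0.2653578   0.11923918] [1.60470082e-03 2.72264369e+00 1.06552446e-03] [0.         2.72159265 0.        ]
[[289, 135], [231, 137], [229, 179], [233, 190], [234, 245], [240, 266], [262, 260], [260, 254], [283, 254], [281, 243], [285, 240], [293, 156]]
[[0.517, -0.246, 0.03], [0.519, -0.285, 0.03], [0.556, -0.289, 0.03], [0.567, -0.287, 0.03], [0.634, -0.29, 0.03], [0.667, -0.286, 0.03], [0.657, -0.264, 0.03], [0.648, -0.266, 0.03], [0.648, -0.244, 0.03], [0.632, -0.247, 0.03], [0.627, -0.243, 0.03], [0.535, -0.242, 0.03]]
[0.078, 0.002, 0.185] [-0.001, -0.0, -0.002] rows>=0.4
[-0.003, -0.0, 0.832] [0.0, -0.0, -0.0] rows>=1.6
end [ 0.568 -0.265  0.005]
```

Emit:
{"method": "play_rows", "body": {"plan": [{"translation":[0.08,0,0.185],"angular":[0,0,0],"claw":-1},{"translation":[0.08,0,0.185],"angular":[0,0,0],"claw":-1}]}}

```text
time: 3.5
tool_pos: [0.5261, -0.2649, 0.0954]
tcp_rot: [0.002, 2.723, 0.001]
ft_force: [0.3, -0.6, -0.4]
opening: 0.0856
grip_force: 0.0
```

Emit:
{"method": "play_rows", "body": {"plan": [{"translation":[0,0,0.3],"angular":[0,0,0],"claw":-1},{"translation":[0,0,0.6],"angular":[0,0,0],"claw":-1},{"translation":[0,0,0.83],"angular":[0,0,0],"claw":-1},{"translation":[0,0,0.83],"angular":[0,0,0],"claw":-1}]}}

```text
time: 4.0
tool_pos: [0.5675, -0.2651, 0.0044]
tcp_rot: [0.001, 2.723, 0.002]
ft_force: [0.3, 0.1, 0.1]
opening: 0.0848
grip_force: 0.0
```

Emit:
{"method": "play_rows", "body": {"plan": [{"translation":[0,0,0],"angular":[0,0,0],"claw":0.3},{"translation":[0,0,0],"angular":[0,0,0],"claw":0.3},{"translation":[0,0,0],"angular":[0,0,0],"claw":0.3},{"translation":[0,0,0],"angular":[0,0,0],"claw":0.3},{"translation":[0,0,0],"angular":[0,0,0],"claw":0.3}], "force": 50}}

```text
time: 4.62
tool_pos: [0.5679, -0.2662, 0.0059]
tcp_rot: [0.002, 2.72, -0.002]
ft_force: [-3.2, 1.4, 6.7]
opening: 0.0492
grip_force: 52.5
```

```bash
python3 - <<'E'
from h import *
d=np.load("drawer.npy");D=lambda x,y,z:dw((x,y,z),d)[0]
print(D(-200,66,78))
route([((.568,-.265,.10),0,.42),((.44,-.2,.16),.06,.42),(D(-230,40,150),d[2],.42),(D(-190,66,78),d[2],.42)])
E
```

```text
[0.4192506  0.10276448 0.078     ]
[-0.321, 0.009, -0.715] [-0.003, 0.002, -0.002] rows>=1.5
[0.77, 0.542, -0.892] [-0.049, 0.0, -0.109] rows>=2.5
[0.089, 0.765, -0.009] [-0.018, 0.0, -0.041] rows>=1.5
[0.074, 0.767, -0.003] [-0.019, 0.0, -0.041] rows>=1.5
[0.058, 0.769, 0.005] [-0.018, 0.0, -0.042] rows>=1.5
[-0.06, 0.216, 0.684] [-0.0, 0.0, 0.0] rows>=1.4
end [0.4292 0.104  0.0779]
```

Emit:
{"method": "play_rows", "body": {"plan": [{"translation":[-0.1,0,-0.22],"angular":[0,0,0],"claw":0.3},{"translation":[-0.2,0,-0.45],"angular":[0,0,0],"claw":0.3},{"translation":[-0.32,0.009,-0.715],"angular":[0,0,0],"claw":0.3},{"translation":[-0.32,0.009,-0.715],"angular":[0,0,0],"claw":0.3}]}}

```text
time: 5.12
tool_pos: [0.5685, -0.2655, 0.1015]
tcp_rot: [0.001, 2.718, -0.005]
ft_force: [-0.3, -1.0, -0.7]
opening: 0.049
grip_force: 52.1
```

Emit:
{"method": "play_rows", "body": {"plan": [{"translation":[0.26,0.18,-0.3],"angular":[-0.016,0,-0.036],"claw":0.3},{"translation":[0.52,0.36,-0.6],"angular":[-0.03,0,-0.07],"claw":0.3},{"translation":[0.77,0.542,-0.892],"angular":[-0.049,0,-0.109],"claw":0.3},{"translation":[0.77,0.542,-0.892],"angular":[-0.049,0,-0.109],"claw":0.3}]}}

```text
time: 5.62
tool_pos: [0.4383, -0.1985, 0.159]
tcp_rot: [-0.079, 2.721, 0.016]
ft_force: [-0.2, -0.1, -1.8]
opening: 0.0491
grip_force: 52.4
```

Emit:
{"method": "play_rows", "body": {"plan": [{"translation":[0.045,0.38,0],"angular":[-0.009,0,-0.02],"claw":0.3},{"translation":[0.089,0.765,-0.009],"angular":[-0.018,0,-0.041],"claw":0.3},{"translation":[0.089,0.765,-0.009],"angular":[-0.018,0,-0.041],"claw":0.3}]}}

```text
time: 6.0
tool_pos: [0.4238, -0.1061, 0.1542]
tcp_rot: [-0.114, 2.722, 0.027]
ft_force: [0.1, -0.5, -0.7]
opening: 0.049
grip_force: 52.4
```

Emit:
{"method": "play_rows", "body": {"plan": [{"translation":[0.037,0.38,0],"angular":[-0.009,0,-0.02],"claw":0.3},{"translation":[0.074,0.767,-0.003],"angular":[-0.019,0,-0.041],"claw":0.3},{"translation":[0.074,0.767,-0.003],"angular":[-0.019,0,-0.041],"claw":0.3}]}}

```text
time: 6.38
tool_pos: [0.4084, -0.0156, 0.1512]
tcp_rot: [-0.145, 2.72, 0.033]
ft_force: [0.8, 0.0, -1.0]
opening: 0.0489
grip_force: 52.6
```

Emit:
{"method": "play_rows", "body": {"plan": [{"translation":[0.03,0.38,0],"angular":[-0.009,0,-0.02],"claw":0.3},{"translation":[0.058,0.769,0.005],"angular":[-0.018,0,-0.042],"claw":0.3},{"translation":[0.058,0.769,0.005],"angular":[-0.018,0,-0.042],"claw":0.3}]}}

```text
time: 6.75
tool_pos: [0.393, 0.0754, 0.1481]
tcp_rot: [-0.177, 2.718, 0.039]
ft_force: [-0.5, -0.8, -1.0]
opening: 0.0486
grip_force: 52.7
```

```bash
python3 - <<'E'
from h import *
import pickle
d=np.load("drawer.npy");D=lambda x,y,z:dw((x,y,z),d)[0]
s=state();print(s["time"],s["joint_pos"].round(3),s["tool_pos"],s["tcp_rot"],ori(d[2],.42).as_rotvec())
c=get_calibration("wrist");im=camera("wrist");pickle.dump((c,im),open("w3.pkl","wb"))
cv2.imwrite("pics/w3.png",cv2.resize(im[:,:,::-1],(768,576),interpolation=cv2.INTER_CUBIC))
print([(n,((proj(c,D(*n))+.5)*1.5-.5).round(0)) for n in [(-98,0,62),(-98,131,55),(-115.5,160,55),(-115.5,-160,55),(-80,-121,105)]])
route([(D(-190,66,78),d[2],.42),(D(-75,66,76),d[2],.42),(D(-42,66,34.5),d[2],.42)])
E
```

```text
6.75 [-0.193 -0.074  2.248  0.238  0.582 -2.068] [0.39302141 0.07544834 0.14812158] [-0.17739608  2.71790428  0.03861294] [-0.17341221  2.71667848  0.0369615 ]
[((-98, 0, 62), array([324., 395.])), ((-98, 131, 55), array([526., 386.])), ((-115.5, 160, 55), array([576., 368.])), ((-115.5, -160, 55), array([ 80., 365.])), ((-80, -121, 105), array([127., 466.]))]
[-0.059, 0.209, 0.668] [0.001, -0.002, 0.002] rows>=1.3
[-0.868, 0.0, 0.406] [0.0, 0.0, -0.0] rows>=1.8
[-0.11, 0.0, 0.428] [0.0, 0.0, -0.0] rows>=0.8
end [0.5759 0.1228 0.0345]
```

View pics/w3.png

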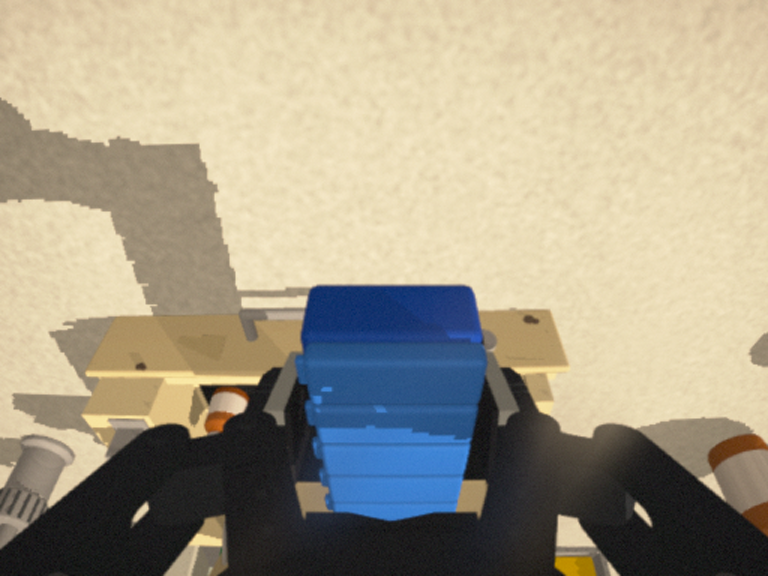

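The wrist view shows the organizer level between the pads, and the drawer's front edge at (85,375)–(568,368). The predicted edge agrees within about 4 mm, with roughly 0.01 rad more yaw. I go in.

```bash
python3 - <<'E'
from h import *
d=np.load("drawer.npy");d[2]=.138;np.save("drawer.npy",d);D=lambda x,y,z:dw((x,y,z),d)[0]
a=route([(D(-190,66,80),d[2],.42),(D(-75,66,78),d[2],.42),(D(-42,66,40),d[2],.42)])
route([(D(-42,66,32),d[2],.42)],start=a)
E
```

```text
[-0.061, 0.193, 0.651] [-0.007, -0.002, -0.018] rows>=1.3
[-0.868, -0.0, 0.406] [-0.0, 0.0, 0.0] rows>=1.8
[-0.122, -0.0, 0.401] [-0.0, 0.0, 0.0] rows>=0.8
end [0.5754 0.1224 0.04  ]
[0.028, -0.0, 0.061] [-0.0, 0.0, 0.0] rows>=0.1
end [0.5753 0.1224 0.032 ]
```

Emit:
{"method": "play_rows", "body": {"plan": [{"translation":[-0.03,0.1,0.33],"angular":[-0.004,0,-0.009],"claw":0.3},{"translation":[-0.061,0.193,0.651],"angular":[-0.007,0,-0.018],"claw":0.3},{"translation":[-0.061,0.193,0.651],"angular":[-0.007,0,-0.018],"claw":0.3}]}}

```text
time: 7.18
tool_pos: [0.4284, 0.1006, 0.0778]
tcp_rot: [-0.183, 2.722, 0.04]
ft_force: [-0.7, -0.3, -1.0]
opening: 0.049
grip_force: 52.5
```

Emit:
{"method": "play_rows", "body": {"plan": [{"translation":[-0.22,0,0.1],"angular":[0,0,0],"claw":0.3},{"translation":[-0.44,0,0.2],"angular":[0,0,0],"claw":0.3},{"translation":[-0.66,0,0.31],"angular":[0,0,0],"claw":0.3},{"translation":[-0.868,0,0.406],"angular":[0,0,0],"claw":0.3},{"translation":[-0.868,0,0.406],"angular":[0,0,0],"claw":0.3}]}}

```text
time: 7.8
tool_pos: [0.544, 0.1155, 0.0796]
tcp_rot: [-0.182, 2.714, 0.038]
ft_force: [-0.3, -0.1, -1.3]
opening: 0.0493
grip_force: 52.7
```

Emit:
{"method": "play_rows", "body": {"plan": [{"translation":[-0.04,0,0.13],"angular":[0,0,0],"claw":0.3},{"translation":[-0.08,0,0.27],"angular":[0,0,0],"claw":0.3},{"translation":[-0.122,0,0.4],"angular":[0,0,0],"claw":0.3},{"translation":[-0.122,0,0.4],"angular":[0,0,0],"claw":0.3}]}}

```text
time: 8.3
tool_pos: [0.5745, 0.1206, 0.0403]
tcp_rot: [-0.183, 2.718, 0.039]
ft_force: [0.0, -0.1, -0.1]
opening: 0.0493
grip_force: 52.7
```

Emit:
{"method": "play_rows", "body": {"plan": [{"translation":[0.012,0,0.027],"angular":[0,0,0],"claw":0.3},{"translation":[0.021,0,0.047],"angular":[0,0,0],"claw":0.3},{"translation":[0.021,0,0.047],"angular":[0,0,0],"claw":0.3}]}}

```text
time: 8.68
tool_pos: [0.5746, 0.1217, 0.0341]
tcp_rot: [-0.185, 2.716, 0.039]
ft_force: [0.6, -0.7, -0.3]
opening: 0.0491
grip_force: 52.8
```

Emit:
{"method": "play_rows", "body": {"plan": [{"translation":[0.004,0,0.008],"angular":[0,0,0],"claw":0.3},{"translation":[0.004,0,0.008],"angular":[0,0,0],"claw":0.3}]}}

```text
time: 8.93
tool_pos: [0.5752, 0.1218, 0.0339]
tcp_rot: [-0.186, 2.715, 0.039]
ft_force: [-4.0, -0.4, 7.6]
opening: 0.0492
grip_force: 53.8
```

Emit:
{"method": "play_rows", "body": {"plan": [{"translation":[0.004,0,0.008],"angular":[0,0,0],"claw":0.3},{"translation":[0.004,0,0.008],"angular":[0,0,0],"claw":0.3}]}}

```text
time: 9.18
tool_pos: [0.5756, 0.1219, 0.0339]
tcp_rot: [-0.186, 2.713, 0.039]
ft_force: [-8.8, -1.1, 18.7]
opening: 0.0494
grip_force: 55.3
```

Contact made. Release with a partial opening and withdraw along the tool axis.

Emit:
{"method": "play_rows", "body": {"plan": [{"translation":[-0.004,0,-0.008],"angular":[0,0,0],"claw":-0.5},{"translation":[-0.004,0,-0.008],"angular":[0,0,0],"claw":-0.5},{"translation":[-0.004,0,-0.008],"angular":[0,0,0],"claw":-0.5},{"translation":[-0.004,0,-0.008],"angular":[0,0,0],"claw":-0.5}]}}

```text
time: 9.68
tool_pos: [0.5746, 0.1218, 0.0326]
tcp_rot: [-0.185, 2.717, 0.039]
ft_force: [0.1, 0.7, 0.5]
opening: 0.0644
grip_force: 0.0
```

Emit:
{"method": "play_rows", "body": {"plan": [{"translation":[0,0,-0.1],"angular":[0,0,0],"claw":-0.5},{"translation":[0,0,-0.3],"angular":[0,0,0],"claw":-0.5},{"translation":[0,0,-0.55],"angular":[0,0,0],"claw":-0.5},{"translation":[0,0,-0.8],"angular":[0,0,0],"claw":-0.5},{"translation":[0,0,-0.8],"angular":[0,0,0],"claw":-0.5}]}}

```text
time: 10.3
tool_pos: [0.5363, 0.1165, 0.1229]
tcp_rot: [-0.185, 2.713, 0.039]
ft_force: [-0.2, 0.6, 0.4]
opening: 0.0638
grip_force: 0.0
```

```bash
python3 - <<'E'
from h import *
d=np.load("drawer.npy");D=lambda x,y,z:dw((x,y,z),d)[0]
s=state();print(s["time"],s["tool_pos"],s["opening"])
route([(D(-190,66,170),d[2],.42)])
E
```

```text
10.3 [0.53629375 0.11648489 0.12293375] 0.06383065357052203
[0.663, 0.001, -0.729] [-0.003, 0.007, -0.003] rows>=1.9
end [0.4288 0.1019 0.17  ]
```

Emit:
{"method": "play_rows", "body": {"plan": [{"translation":[0.33,0,-0.36],"angular":[0,0,0],"claw":-0.5},{"translation":[0.66,0,-0.73],"angular":[0,0,0],"claw":0.9},{"translation":[0.66,0,-0.73],"angular":[0,0,0],"claw":1},{"translation":[0.66,0,-0.73],"angular":[0,0,0],"claw":1}], "force": 40}}

```text
time: 10.8
tool_pos: [0.4294, 0.1017, 0.1681]
tcp_rot: [-0.185, 2.717, 0.039]
ft_force: [-0.0, 0.5, 0.5]
opening: 0.0096
grip_force: 0.0
```

```bash
python3 - <<'E'
from h import *
import pickle
d=np.load("drawer.npy");D=lambda x,y,z:dw((x,y,z),d)[0]
s=state();print(s["time"],s["tool_pos"],s["opening"])
c=get_calibration("wrist");im=camera("wrist");pickle.dump((c,im),open("w4.pkl","wb"))
cv2.imwrite("pics/w4.png",cv2.resize(im[:,:,::-1],(768,576),interpolation=cv2.INTER_CUBIC))
a=route([(D(-190,66,275),d[2],.2),(D(-120,66,330),d[2],0),(D(30,66,330),d[2],0),(D(28,66,245),d[2],0)])
print("---lip strip check");a0=d[3]
print(((proj(c,D(*lidp(200,145,8,a0)))+.5)*1.5).round(),((proj(c,D(*lidp(200,-105,8,a0)))+.5)*1.5).round(),((proj(c,D(*lidp(200,-105,-20,a0)))+.5)*1.5).round())
E
```

```text
10.8 [0.42944869 0.10173273 0.16811615] 0.009575295632214155
[-0.357, 0.003, -0.819] [-0.001, 0.437, -0.004] rows>=1.7
[-0.663, -0.0, -0.334] [0.0, 0.4, -0.0] rows>=1.4
[-0.625, -0.0, 0.0] [0.0, -0.0, -0.0] rows>=1.2
[-0.625, -0.0, 0.0] [0.0, -0.0, -0.0] rows>=1.2
[0.017, -0.0, 0.709] [0.0, -0.0, -0.0] rows>=1.4
end [0.6446 0.132  0.245 ]
---lip strip check
[553. 704.] [ 62. 683.] [ 52. 641.]
```

View pics/w4.png

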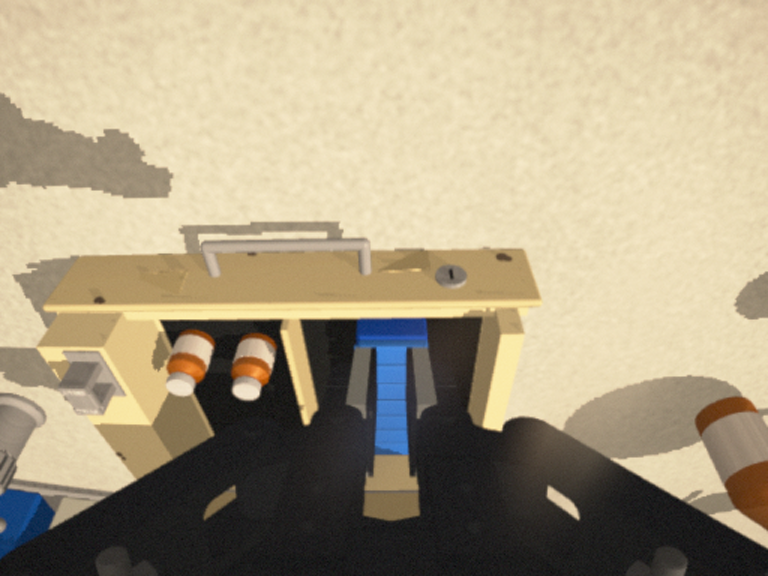

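The wrist view shows the organizer flat in the left compartment at (392,390), clear of the divider and the wall, with the vials undisturbed at (190,362) and (253,367). Next, the lid.

Emit:
{"method": "play_rows", "body": {"plan": [{"translation":[-0.357,0,-0.819],"angular":[0,0.437,-0.004],"claw":1},{"translation":[-0.357,0,-0.819],"angular":[0,0.437,-0.004],"claw":1},{"translation":[-0.357,0,-0.819],"angular":[0,0.437,-0.004],"claw":1}]}}

```text
time: 11.22
tool_pos: [0.4308, 0.1018, 0.2786]
tcp_rot: [-0.203, 2.93, 0.018]
ft_force: [-0.5, 0.2, -1.1]
opening: 0.0001
grip_force: 0.0
```

Emit:
{"method": "play_rows", "body": {"plan": [{"translation":[-0.663,0,-0.334],"angular":[0,0.4,0],"claw":1},{"translation":[-0.663,0,-0.334],"angular":[0,0.4,0],"claw":1},{"translation":[-0.663,0,-0.334],"angular":[0,0.4,0],"claw":1}]}}

```text
time: 11.6
tool_pos: [0.5, 0.1116, 0.3289]
tcp_rot: [0.217, -3.133, 0.0]
ft_force: [0.4, 0.9, 0.2]
opening: 0.0001
grip_force: 0.0
```

Emit:
{"method": "play_rows", "body": {"plan": [{"translation":[-0.31,0,0],"angular":[0,0,0],"claw":1},{"translation":[-0.625,0,0],"angular":[0,0,0],"claw":1},{"translation":[-0.625,0,0],"angular":[0,0,0],"claw":1}]}}

```text
time: 11.98
tool_pos: [0.5726, 0.1217, 0.3272]
tcp_rot: [0.216, -3.13, 0.0]
ft_force: [0.2, -0.4, -0.7]
opening: -0.0
grip_force: 0.0
```

Emit:
{"method": "play_rows", "body": {"plan": [{"translation":[-0.31,0,0],"angular":[0,0,0],"claw":1},{"translation":[-0.625,0,0],"angular":[0,0,0],"claw":1},{"translation":[-0.625,0,0],"angular":[0,0,0],"claw":1}]}}

```text
time: 12.35
tool_pos: [0.6467, 0.1319, 0.3275]
tcp_rot: [0.216, -3.131, 0.0]
ft_force: [-0.3, -0.1, -0.0]
opening: 0.0003
grip_force: 0.0
```

```bash
python3 - <<'E'
from h import *
import pickle
d=np.load("drawer.npy");D=lambda x,y,z:dw((x,y,z),d)[0]
s=state();print(s["time"],s["tool_pos"],s["opening"],s["joint_pos"].round(2),s["ft_force"].round(1))
c=get_calibration("wrist");im=camera("wrist");pickle.dump((c,im),open("w5.pkl","wb"))
cv2.imwrite("pics/w5.png",im[:,:,::-1])
a0=d[3]
for q in [(200,145,8),(200,-105,8),(175,-20,53),(180,66,8)]: print(q,proj(c,D(*lidp(*q,a0))).round())
a=route([(D(28,66,245),d[2],0)])
print("arc")
for a_ in np.linspace(.92,-.01,11):
    x,_,z=lidp(180,66,8,a_);print(round(a_,2));a=route([(D(x+11,66,z),d[2],0)],start=a)
E
```

```text
12.35 [0.64669758 0.13191855 0.32753096] 0.00032989683472218134 [ 0.02  0.61  0.81 -0.    1.73 -1.68] [-0.3 -0.1 -0. ]
(200, 145, 8) [372. 131.]
(200, -105, 8) [ 30. 133.]
(175, -20, 53) [144. 201.]
(180, 66, 8) [261. 143.]
[0.008, 0.001, 0.698] [-0.0, -0.004, 0.0] rows>=1.3
end [0.6446 0.1319 0.245 ]
arc
0.92
[0.205, 0.0, 0.183] [-0.0, -0.0, 0.0] rows>=0.5
end [0.6203 0.1285 0.223 ]
0.83
[0.111, 0.0, 0.084] [-0.0, -0.0, 0.0] rows>=0.3
end [0.6071 0.1267 0.2129]
0.73
[0.103, 0.0, 0.095] [-0.0, -0.0, 0.0] rows>=0.3
end [0.5948 0.125  0.2015]
0.64
[0.093, 0.0, 0.104] [-0.0, -0.0, 0.0] rows>=0.3
end [0.5838 0.1234 0.189 ]
0.55
[0.083, 0.0, 0.112] [-0.0, -0.0, 0.0] rows>=0.3
end [0.5739 0.1221 0.1756]
0.46
[0.073, 0.001, 0.119] [-0.0, -0.0, 0.0] rows>=0.3
end [0.5652 0.121  0.1613]
0.36
[0.061, -0.0, 0.126] [-0.0, -0.0, 0.0] rows>=0.3
end [0.558  0.12   0.1462]
0.27
[0.049, -0.0, 0.131] [-0.0, -0.0, 0.0] rows>=0.3
end [0.5521 0.1192 0.1305]
0.18
[0.037, -0.0, 0.134] [-0.0, -0.0, 0.0] rows>=0.3
end [0.5477 0.1185 0.1144]
0.08
[0.024, -0.0, 0.138] [-0.0, -0.0, 0.0] rows>=0.3
end [0.5449 0.1181 0.0979]
-0.01
[0.011, -0.0, 0.139] [-0.0, -0.0, 0.0] rows>=0.3
end [0.5436 0.118  0.0812]
```

View pics/w5.png

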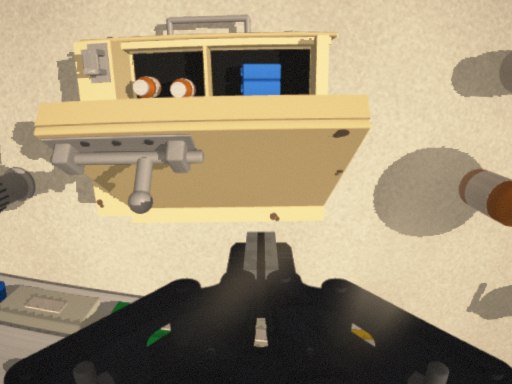

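The lid's outer face is below the tool, with its edge at (37,136)–(367,121), knob at (141,201), and panel top at (75,42)–(335,35). The yaw looks slightly larger than assumed, so I refit it.

```bash
python3 - <<'E'
from h import *
import pickle
from scipy.optimize import least_squares
c,im=pickle.load(open("w5.pkl","rb"))
pts=[((75,42),(-115.5,-160,55)),((335,35),(-115.5,160,55)),((100,212),(115.5,-120,83)),((209,45),(-98,0,62))]
lp=[((37,136),200,-105,8),((367,121),200,145,8),((40,106),200,-105,-20),((366,96),200,145,-20),((141,201),175,-22,53)]
w=[1,1,0,1]
def f(v):
    o=[(proj(c,dw(P,v)[0])-p)*k for (p,P),k in zip(pts,w)]
    o+=[proj(c,dw(lidp(r,y,n,v[3]),v)[0])-p for p,r,y,n in lp]
    return np.ravel(o)
s=least_squares(f,np.load("drawer.npy"),loss="soft_l1",f_scale=3)
print(np.load("drawer.npy"),s.x);print(f(s.x).reshape(-1,2).round(1).tolist())
np.save("drawer2.npy",s.x)
E
```

```text
[0.62601907 0.06272951 0.138      0.9355284 ] [0.63186019 0.06286526 0.15958874 0.90225014]
[[0.5, 0.3], [1.7, -2.9], [0.0, 0.0], [-6.1, 4.2], [-4.1, -0.5], [2.0, 5.0], [2.0, -1.3], [-2.6, -1.7], [1.6, 0.1]]
```

```bash
python3 - <<'E'
from h import *
d=np.load("drawer2.npy");d[0]=.630;d[2]=.155;np.save("drawer2.npy",d);D=lambda x,y,z:dw((x,y,z),d)[0]
a=route([(D(28,66,245),d[2],0)])
for a_ in [.90,.8,.68,.56,.44,.32,.2,.1,.03]:
    x,_,z=lidp(180,66,8,a_);print(a_);a=route([(D(x+11,66,z),d[2],0)],start=a)
E
```

```text
[-0.016, 0.002, 0.698] [-0.0, -0.004, -0.034] rows>=1.3
end [0.6475 0.1324 0.2449]
0.9
[0.23, -0.0, 0.2] [-0.0, -0.0, 0.0] rows>=0.6
end [0.6202 0.1282 0.221 ]
0.8
[0.117, -0.0, 0.094] [-0.0, -0.0, 0.0] rows>=0.3
end [0.6063 0.126  0.2097]
0.68
[0.127, -0.0, 0.127] [-0.0, -0.0, 0.0] rows>=0.3
end [0.5913 0.1236 0.1944]
0.56
[0.111, -0.0, 0.142] [-0.0, -0.0, 0.0] rows>=0.3
end [0.5781 0.1216 0.1774]
0.44
[0.094, -0.0, 0.154] [-0.0, -0.0, 0.0] rows>=0.3
end [0.567  0.1198 0.1589]
0.32
[0.074, -0.0, 0.164] [-0.0, -0.0, 0.0] rows>=0.3
end [0.5582 0.1184 0.1392]
0.2
[0.054, 0.0, 0.172] [-0.0, -0.0, 0.0] rows>=0.3
end [0.5518 0.1174 0.1186]
0.1
[0.029, 0.0, 0.147] [-0.0, -0.0, 0.0] rows>=0.3
end [0.5483 0.1169 0.101 ]
0.03
[0.011, 0.0, 0.105] [-0.0, -0.0, 0.0] rows>=0.2
end [0.547  0.1167 0.0884]
```

Emit:
{"method": "play_rows", "body": {"plan": [{"translation":[0,0,0.35],"angular":[0,0,-0.034],"claw":1},{"translation":[-0.016,0,0.7],"angular":[0,0,-0.034],"claw":1},{"translation":[-0.016,0,0.7],"angular":[0,0,-0.034],"claw":1}]}}

```text
time: 12.78
tool_pos: [0.6459, 0.1322, 0.2445]
tcp_rot: [0.243, -3.127, 0.0]
ft_force: [-0.5, -0.8, 0.3]
opening: -0.0001
grip_force: 0.0
```

Emit:
{"method": "play_rows", "body": {"plan": [{"translation":[0.12,0,0.1],"angular":[0,0,0],"claw":1},{"translation":[0.23,0,0.2],"angular":[0,0,0],"claw":1},{"translation":[0.29,0,0.247],"angular":[0,0,0],"claw":1},{"translation":[0.347,0,0.294],"angular":[0,0,0],"claw":1},{"translation":[0.347,0,0.294],"angular":[0,0,0],"claw":1}]}}

```text
time: 13.4
tool_pos: [0.6066, 0.1257, 0.2119]
tcp_rot: [-0.243, 3.131, -0.001]
ft_force: [-1.0, -1.0, 0.6]
opening: -0.0001
grip_force: 0.0
```

Emit:
{"method": "play_rows", "body": {"plan": [{"translation":[0.064,0,0.064],"angular":[0,0,0],"claw":1},{"translation":[0.127,0,0.127],"angular":[0,0,0],"claw":1},{"translation":[0.18,0,0.2],"angular":[0,0,0],"claw":1},{"translation":[0.238,0,0.269],"angular":[0,0,0],"claw":1}]}}

```text
time: 13.9
tool_pos: [0.5786, 0.1213, 0.1788]
tcp_rot: [-0.243, 3.131, -0.001]
ft_force: [2.6, 0.1, 0.8]
opening: -0.0003
grip_force: 1.2
```

```bash
python3 - <<'E'
from h import *
import pickle
s=state();print(s["tool_pos"],s["ft_force"],s["torque"])
im=camera("wrist");cv2.imwrite("pics/w6.png",im[:,:,::-1])
E
```

```text
[0.57861435 0.12128524 0.1787654 ] [2.61509897 0.05139202 0.77836179] [ 0.09886318 -0.48292409 -0.03705863]
```

View pics/w6.png

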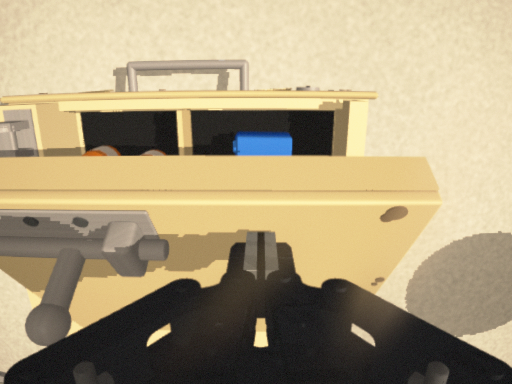

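The lid has come down to about 0.55 rad, with the fingertips bearing on its outer face at (262,240). I keep following the arc.

Emit:
{"method": "play_rows", "body": {"plan": [{"translation":[0.05,0,0.077],"angular":[0,0,0],"claw":1},{"translation":[0.094,0,0.154],"angular":[0,0,0],"claw":1},{"translation":[0.13,0,0.235],"angular":[0,0,0],"claw":1},{"translation":[0.168,0,0.318],"angular":[0,0,0],"claw":1}]}}

```text
time: 14.45
tool_pos: [0.5584, 0.1182, 0.1402]
tcp_rot: [-0.243, 3.132, -0.001]
ft_force: [0.5, -1.0, 1.4]
opening: -0.0002
grip_force: 1.0
```

Emit:
{"method": "play_rows", "body": {"plan": [{"translation":[0.03,0,0.086],"angular":[0,0,0],"claw":1},{"translation":[0.054,0,0.172],"angular":[0,0,0],"claw":1},{"translation":[0.07,0,0.245],"angular":[0,0,0],"claw":1},{"translation":[0.083,0,0.319],"angular":[0,0,0],"claw":1}]}}

```text
time: 14.95
tool_pos: [0.5488, 0.1167, 0.102]
tcp_rot: [-0.243, 3.132, -0.001]
ft_force: [-0.8, -0.0, 1.3]
opening: -0.0002
grip_force: 0.9
```

Emit:
{"method": "play_rows", "body": {"plan": [{"translation":[0.006,0,0.05],"angular":[0,0,0],"claw":1},{"translation":[0.011,0,0.1],"angular":[0,0,0],"claw":1},{"translation":[0.011,0,0.1],"angular":[0,0,0],"claw":1}]}}

```text
time: 15.32
tool_pos: [0.5476, 0.1165, 0.0902]
tcp_rot: [-0.243, 3.132, -0.001]
ft_force: [0.2, 0.4, -0.1]
opening: 0.0006
grip_force: 0.0
```

Emit:
{"method": "play_rows", "body": {"plan": [{"translation":[0,0,0.02],"angular":[0,0,0],"claw":1},{"translation":[0,0,0.04],"angular":[0,0,0],"claw":1},{"translation":[0,0,0.04],"angular":[0,0,0],"claw":1}]}}

```text
time: 15.7
tool_pos: [0.5477, 0.1165, 0.0857]
tcp_rot: [-0.243, 3.131, -0.001]
ft_force: [-0.3, -0.7, 0.2]
opening: 0.0002
grip_force: 0.0
```

Emit:
{"method": "play_rows", "body": {"plan": [{"translation":[0,0,0.01],"angular":[0,0,0],"claw":1},{"translation":[0,0,0.02],"angular":[0,0,0],"claw":1},{"translation":[0,0,0.02],"angular":[0,0,0],"claw":1}]}}

```text
time: 16.08
tool_pos: [0.5477, 0.1165, 0.0834]
tcp_rot: [-0.243, 3.131, -0.001]
ft_force: [-0.0, 0.2, -0.2]
opening: -0.0002
grip_force: 0.0
```

Emit:
{"method": "play_rows", "body": {"plan": [{"translation":[0,0,0.01],"angular":[0,0,0],"claw":1},{"translation":[0,0,0.01],"angular":[0,0,0],"claw":1},{"translation":[0,0,0.01],"angular":[0,0,0],"claw":1}]}}

```text
time: 16.45
tool_pos: [0.5477, 0.1165, 0.083]
tcp_rot: [-0.243, 3.131, -0.001]
ft_force: [-3.2, 0.2, 7.6]
opening: 0.0002
grip_force: 3.9
```

Emit:
{"method": "play_rows", "body": {"plan": [{"translation":[0,0,0.01],"angular":[0,0,0],"claw":1},{"translation":[0,0,0.01],"angular":[0,0,0],"claw":1},{"translation":[0,0,0.01],"angular":[0,0,0],"claw":1}]}}

```text
time: 16.82
tool_pos: [0.5478, 0.1165, 0.0829]
tcp_rot: [-0.244, 3.131, -0.001]
ft_force: [-8.0, -0.9, 17.0]
opening: 0.0
grip_force: 8.9
```

```bash
python3 - <<'E'
from h import *
import pickle
from scipy.ndimage import label
d=np.load("drawer2.npy");D=lambda x,y,z:dw((x,y,z),d)[0]
print(state()["tool_pos"],state()["ft_force"])
for n in("top","scene","wrist"):
    c=get_calibration(n);im=camera(n);pickle.dump((c,im),open(f"s_{n}.pkl","wb"))
    for y in (-20,-26): print(n,"knob pred",proj(c,D(-80,y,128)).round(1))
    print("lid edge shut",proj(c,D(-105,145,83)).round(1),proj(c,D(-105,-105,83)).round(1))
c,im=pickle.load(open("s_wrist.pkl","rb"))
hsv=cv2.cvtColor(im,cv2.COLOR_RGB2HSV)
# column profile along drawer x through lid at y=100
for X in range(-140,-80,4):
    u=proj(c,D(X,100,83)).round().astype(int)
    if 0<=u[0]<512 and 0<=u[1]<384: print(X,u,im[u[1],u[0]])
E
```

```text
[0.54775823 0.11647476 0.08289746] [-7.95936836 -0.93813398 17.02292101]
top knob pred [234.9 199.1]
top knob pred [236.9 198.8]
lid edge shut [182.8 215.8] [264.  205.1]
scene knob pred [242.3 163. ]
scene knob pred [242.  164.6]
lid edge shut [244.8 125.8] [231.1 188.5]
wrist knob pred [ 29.6 285.2]
wrist knob pred [ 15.4 284.4]
lid edge shut [429.4 185.9] [-67.3 185.7]
-140 [340 108] [220 199 165]
-136 [340 117] [223 205 170]
-132 [339 127] [225 209 171]
-128 [339 136] [223 203 168]
-124 [338 145] [199 180 160]
-120 [337 154] [229 199 129]
-116 [337 162] [226 195 136]
-112 [336 171] [136 112  73]
-108 [336 180] [228 197 130]
-104 [335 188] [240 213 144]
-100 [335 196] [240 212 142]
-96 [334 204] [240 215 145]
-92 [333 212] [239 213 144]
-88 [333 220] [240 213 143]
-84 [332 228] [238 211 142]
```

Contact at z = 0.083 with 17 N confirms the lid is fully shut. I lift and locate the knob by mask.

```bash
python3 - <<'E'
from h import *
d=np.load("drawer2.npy");D=lambda x,y,z:dw((x,y,z),d)[0]
route([(D(-75,60,190),d[2],0),(D(-60,35,220),d[2],0)])
E
```

```text
[0.016, -0.048, -0.892] [-0.002, 0.003, 0.001] rows>=1.7
[-0.125, -0.208, -0.25] [0.0, -0.0, -0.0] rows>=0.7
end [0.5653 0.0882 0.2199]
```

Emit:
{"method": "play_rows", "body": {"plan": [{"translation":[0.016,-0.01,-0.4],"angular":[0,0,0],"claw":1},{"translation":[0.016,-0.048,-0.89],"angular":[0,0,0],"claw":1},{"translation":[0.016,-0.048,-0.89],"angular":[0,0,0],"claw":1}]}}

```text
time: 17.35
tool_pos: [0.5485, 0.1104, 0.1922]
tcp_rot: [-0.242, 3.123, -0.002]
ft_force: [-0.0, -0.0, -0.0]
opening: -0.0003
grip_force: 0.0
```

Emit:
{"method": "play_rows", "body": {"plan": [{"translation":[-0.125,-0.208,-0.25],"angular":[0,0,0],"claw":1},{"translation":[-0.125,-0.208,-0.25],"angular":[0,0,0],"claw":1},{"translation":[-0.125,-0.208,-0.25],"angular":[0,0,0],"claw":1}]}}

```text
time: 17.73
tool_pos: [0.5645, 0.0886, 0.2164]
tcp_rot: [0.243, -3.131, -0.0]
ft_force: [0.1, 0.0, -0.4]
opening: 0.0001
grip_force: 0.0
```

```bash
python3 - <<'E'
from h import *
import pickle
d=np.load("drawer2.npy");D=lambda x,y,z:dw((x,y,z),d)[0]
c=get_calibration("wrist");im=camera("wrist");pickle.dump((c,im),open("w7.pkl","wb"))
print(state()["tool_pos"],state()["tcp_rot"])
k=proj(c,D(-80,-22,128));print("pred knob",k,"r px",np.linalg.norm(proj(c,D(-80,-13,128))-k))
print("pred strapL,R",proj(c,D(-80,2,101)),proj(c,D(-80,-87,101)),"keeper",proj(c,D(-80,-121,105)))
print("lid edge",proj(c,D(-105,60,83)),proj(c,D(-105,-105,83)))
hsv=cv2.cvtColor(im,cv2.COLOR_RGB2HSV)
x0,y0=(k-55).astype(int);x0=max(x0,0);y0=max(y0,0)
sub=hsv[y0:y0+110:4,x0:x0+110:4]
print(x0,y0)
for r in sub: print("".join("#" if p[1]<70 and p[2]>60 else ("." if p[2]>60 else "o") for p in r))
g=cv2.medianBlur(cv2.cvtColor(im,cv2.COLOR_RGB2GRAY),3)
m=np.zeros_like(g);cv2.circle(m,tuple(k.astype(int)),60,255,-1)
for dp in(1.5,):
    cc=cv2.HoughCircles(g,cv2.HOUGH_GRADIENT,dp,20,param1=80,param2=14,minRadius=9,maxRadius=22)
    print([q.round(1).tolist() for q in cc[0] if np.linalg.norm(q[:2]-k)<60] if cc is not None else None)
E
```

```text
[0.56438942 0.08870011 0.21635626] [ 2.43680206e-01 -3.13026416e+00  6.19152944e-05]
pred knob [182.415147   167.94442341] r px 12.139674673658453
pred strapL,R [219.38502411 160.14576523] [112.59136184 160.62176181] keeper [ 71.32092179 161.99718469]
lid edge [289.62226436 126.6974379 ] [ 98.17839441 128.07286002]
127 112
............................
............................
............................
............................
............................
############################
############################
############################
############################
############################
############################
############################
############################
####o#######################
############################
############################
............................
............................
............................
............................
............................
............................
............................
............................
............................
............................
............................
............................
[[210.8000030517578, 149.1999969482422, 21.200000762939453], [189.8000030517578, 129.8000030517578, 17.799999237060547], [141.8000030517578, 129.8000030517578, 21.200000762939453], [152.1999969482422, 149.1999969482422, 21.200000762939453], [164.1999969482422, 131.1999969482422, 19.5], [189.8000030517578, 152.1999969482422, 21.200000762939453], [213.8000030517578, 126.80000305175781, 14.600000381469727], [227.1999969482422, 161.1999969482422, 12.800000190734863], [203.1999969482422, 170.1999969482422, 14.399999618530273], [134.1999969482422, 164.1999969482422, 11.199999809265137], [162.8000030517578, 183.8000030517578, 20.799999237060547]]
```

```bash
python3 - <<'E'
from h import *
import pickle
c,im=pickle.load(open("w7.pkl","rb"))
g=cv2.cvtColor(im,cv2.COLOR_RGB2GRAY)
s=" .:-=+*#%@"
print("     "+"".join(str(x//10%10) if x%10==0 else " " for x in range(40,250,2)))
for y in range(118,196,3): print(y,"","".join(s[min(9,int(v)*10//230)] for v in g[y,40:250:2]))
E
```

```text
4    5    6    7    8    9    0    1    2    3    4    5    6    7    8    9    0    1    2    3    4    
118  #####+=+++*#####################*######****#**************************************************##**#**##**
121  ####*+++++++=+**++**********++++++++++++====+=++++++++++++++++++++++++++++++++++++=======================
124  ########********###########%%#*############################%#%%##%%%%%%%%#%%%%%%%%%%%%%%%%%%%%%%%%%%%%%%%
127  *+=+++%%%%%%%%%%%%%#########%%*%%%%%%%%%%%%%%%%%%%%%%%%%%%%%%%%%%%%%%%%%%%%%%%%%%%%%%%%%%%%%%%%%%%%%%%%%%
130  ++=+++%%%%%%%%%*************%%##*******************************************************************%%%%%%
133  +++==+#%%%%%%%#*************#%##******************=+************==************+==******************%%%%%%
136  ====++*%%%%%%%%*****+*******#%%#+****++++++*****+---=**********----**********+---=+++++++=====+****%%%%%%
139  ===++=+##%%%#==--------===+**%%++==========+*****---=**********=---***********---===---=++++++++***%%%%%%
142  +++==+++++******+***+=+===+***+=+++*****++==******+*****************************======-+*******+***%%
[... 1191 characters left out ...]
##%%%%%%%%%%%%%%%%%%%%%%%%%%%%%%%%
178  +=+=+==+++%%%%%%%%%%%%%%%%%%%%%%%##%%%%%%%%%%%%%%%%%%%%%%%%%%%%%%%%%%%%%%%%%%%%%%%%%%%%%%%%%%%%%%%%%%%%%%
181  ++====++=+#%%%%%%%%%%%%%%%%%%%%%%%#%%%%%%%%%%%%%%%%%%%%%%%%%%%%%%%%%%%%%%%%%%%%%%%%%%%%%%%%%%%%%%%%%%%%%%
184  ===+=+++++*%%%%%%%%%%%%%%%%%%%%%%%#%%%%%%%%%%%%%%%%%%%%%%%%%%%%%%%%%%%%%%%%%%%%%%%%%%%%%%%%%%%%%%%%%%%%%%
187  =++==++++++%%%%%%%####%%%%%#######+++++++++++++%%%%%%%%%%%%%%%%%%%%%%%%%%%%%%%%%%%%%%%%%%%%%%%%%%%%%%%%%%
190  ++++++=+++++++++++++++++++++++++++=++++++++++++%%%%%%%%%%%%%%%%%%%%%%%%%%%%%%%%%%%%%%%%%%%%%%%%%%%%%%%%%%
193  ++++++=+==++++++++++++++++++++++++=+++++++++++++*%%%%%%%%%%%%%%%%%%%%%%%%%%%%%%%%%%%%%%%%%%%%%%%%%%%%%%%%
```

The pixel map puts the knob ball at (182,162), the left strap at x≈222, and the keeper at x≈73. The bolt is at about y = -22, so it is still drawn.

```bash
python3 - <<'E'
from h import *
import pickle
c,im=pickle.load(open("w7.pkl","rb"));d=np.load("drawer2.npy")
b=onz(c,182,162,.128);print(b)
ey=np.array([-np.sin(.155),np.cos(.155),0])
q=b+ey*.034
a=route([((q[0],q[1],.17),.155,0),((q[0],q[1],.114),.155,0)])
E
```

```text
[0.54994391 0.02808376 0.128     ]
[0.196, -0.197, 0.387] [0.0, -0.004, 0.001] rows>=0.9
[0.0, -0.0, 0.466] [0.0, 0.0, -0.0] rows>=0.9
end [0.5447 0.0617 0.114 ]
```

Emit:
{"method": "play_rows", "body": {"plan": [{"translation":[0.196,-0.197,0.2],"angular":[0,0,0],"claw":1},{"translation":[0.196,-0.197,0.387],"angular":[0,0,0],"claw":1},{"translation":[0.196,-0.197,0.387],"angular":[0,0,0],"claw":1}]}}

```text
time: 18.15
tool_pos: [0.5443, 0.0616, 0.1696]
tcp_rot: [0.243, -3.129, -0.001]
ft_force: [-1.0, 0.2, 0.2]
opening: 0.0
grip_force: 0.0
```

Emit:
{"method": "play_rows", "body": {"plan": [{"translation":[0,0,0.15],"angular":[0,0,0],"claw":1},{"translation":[0,0,0.32],"angular":[0,0,0],"claw":1},{"translation":[0,0,0.466],"angular":[0,0,0],"claw":1},{"translation":[0,0,0.466],"angular":[0,0,0],"claw":1}]}}

```text
time: 18.65
tool_pos: [0.5453, 0.0617, 0.1151]
tcp_rot: [0.244, -3.131, 0.0]
ft_force: [0.3, -0.5, -0.0]
opening: -0.0
grip_force: 0.0
```

Emit:
{"method": "play_rows", "body": {"plan": [{"translation":[0,-0.05,0],"angular":[0,0,0],"claw":1},{"translation":[0,-0.1,0],"angular":[0,0,0],"claw":1},{"translation":[0,-0.14,0],"angular":[0,0,0],"claw":1},{"translation":[0,-0.18,0],"angular":[0,0,0],"claw":1}]}}

```text
time: 19.15
tool_pos: [0.5493, 0.0396, 0.116]
tcp_rot: [-0.243, 3.131, -0.001]
ft_force: [0.2, 2.4, 1.3]
opening: 0.0
grip_force: 1.4
```

Emit:
{"method": "play_rows", "body": {"plan": [{"translation":[0,-0.04,0],"angular":[0,0,0],"claw":1},{"translation":[0,-0.08,0],"angular":[0,0,0],"claw":1},{"translation":[0,-0.12,0],"angular":[0,0,0],"claw":1},{"translation":[0,-0.16,0],"angular":[0,0,0],"claw":1}]}}

```text
time: 19.65
tool_pos: [0.552, 0.0206, 0.1155]
tcp_rot: [-0.243, 3.131, -0.001]
ft_force: [-0.6, 2.3, 2.3]
opening: -0.0002
grip_force: 1.4
```

Emit:
{"method": "play_rows", "body": {"plan": [{"translation":[0,-0.02,0],"angular":[0,0,0],"claw":1},{"translation":[0,-0.04,0],"angular":[0,0,0],"claw":1},{"translation":[0,-0.06,0],"angular":[0,0,0],"claw":1},{"translation":[0,-0.06,0],"angular":[0,0,0],"claw":1}]}}

```text
time: 20.15
tool_pos: [0.5531, 0.0135, 0.1155]
tcp_rot: [-0.243, 3.132, -0.001]
ft_force: [-0.4, 0.2, 1.1]
opening: -0.0
grip_force: 0.6
```

Emit:
{"method": "play_rows", "body": {"plan": [{"translation":[0,-0.015,0],"angular":[0,0,0],"claw":1},{"translation":[0,-0.03,0],"angular":[0,0,0],"claw":1},{"translation":[0,-0.03,0],"angular":[0,0,0],"claw":1}]}}

```text
time: 20.52
tool_pos: [0.5537, 0.01, 0.1155]
tcp_rot: [-0.243, 3.132, -0.001]
ft_force: [-0.6, 2.1, 0.4]
opening: -0.0002
grip_force: 0.8
```

Emit:
{"method": "play_rows", "body": {"plan": [{"translation":[0,-0.01,0],"angular":[0,0,0],"claw":1},{"translation":[0,-0.02,0],"angular":[0,0,0],"claw":1},{"translation":[0,-0.02,0],"angular":[0,0,0],"claw":1}]}}

```text
time: 20.9
tool_pos: [0.5539, 0.0084, 0.1155]
tcp_rot: [-0.243, 3.132, 0.001]
ft_force: [-0.1, 5.0, 1.4]
opening: -0.0004
grip_force: 2.9
```

Emit:
{"method": "play_rows", "body": {"plan": [{"translation":[0,-0.01,0],"angular":[0,0,0],"claw":1},{"translation":[0,-0.01,0],"angular":[0,0,0],"claw":1},{"translation":[0,-0.01,0],"angular":[0,0,0],"claw":1}]}}

```text
time: 21.28
tool_pos: [0.5539, 0.008, 0.1155]
tcp_rot: [-0.244, 3.132, 0.003]
ft_force: [-2.5, 10.3, 3.0]
opening: 0.0003
grip_force: 5.2
```

Emit:
{"method": "play_rows", "body": {"plan": [{"translation":[0,-0.01,0],"angular":[0,0,0],"claw":1},{"translation":[0,-0.01,0],"angular":[0,0,0],"claw":1},{"translation":[0,-0.01,0],"angular":[0,0,0],"claw":1}]}}

```text
time: 21.65
tool_pos: [0.554, 0.0078, 0.1155]
tcp_rot: [-0.244, 3.132, 0.006]
ft_force: [-1.2, 14.4, 2.2]
opening: -0.0001
grip_force: 7.7
```

Emit:
{"method": "play_rows", "body": {"plan": [{"translation":[0,0.06,0],"angular":[0,0,0],"claw":1},{"translation":[0,0.12,0],"angular":[0,0,0],"claw":1},{"translation":[0,0.12,-0.3],"angular":[0,0,0],"claw":1},{"translation":[0,0.3,-0.8],"angular":[0,0,0],"claw":1},{"translation":[0,0.3,-0.8],"angular":[0,0,0],"claw":1}]}}

```text
time: 22.28
tool_pos: [0.5503, 0.0417, 0.2158]
tcp_rot: [-0.245, 3.123, -0.004]
ft_force: [-0.1, 0.2, -0.2]
opening: 0.0
grip_force: 0.0
```

```bash
python3 - <<'E'
from h import *
import pickle
d=np.load("drawer2.npy");d[0]=.626;D=lambda x,y,z:dw((x,y,z),d)[0]
c=get_calibration("wrist");im=camera("wrist");pickle.dump((c,im),open("w8.pkl","wb"))
print(state()["time"],state()["tool_pos"])
for n,P in [("knob home",(-80,-65,128)),("knob -60",(-80,-60,128)),("tip home",(-80,-142,92)),("keeper",(-80,-121,105)),("strapR",(-80,-87,101)),("lid edge",(-105,0,83)),("panel",(-115.5,0,55))]: print(n,proj(c,D(*P)).round(1))
g=cv2.cvtColor(im,cv2.COLOR_RGB2GRAY);s=" .:-=+*#%@"
u=proj(c,D(-80,-121,105)).astype(int);x0=max(0,u[0]-40);y0=max(0,u[1]-45)
print(x0)
for y in range(y0,y0+90,3): print(y,"","".join(s[min(9,int(v)*10//230)] for v in g[y,x0:x0+190:2]))
E
```

```text
22.325 [0.54936313 0.04135194 0.21329708]
knob home [186.4 189.4]
knob -60 [193.1 189.4]
tip home [108.3 176.4]
keeper [125.7 180.7]
strapR [167.4 179.3]
lid edge [271.9 145.6]
panel [271.1 129.1]
85
135  %#+++++++++#%%#%%%%%%%%%#%%%%%%%%%%%%%%%%%%%%%%%%%%%%%%%%%%%%%%%%%%%%%%%%%%%%%%%%%%%%%%%%%%%%%%
138  %%%%#++++++*##########################################*#**#**#**###*#**#***####*##*###*#*******
141  ##+++++++++++++*****+++++++++++++++++++++++++++++++++++++++++++++++++++++++++++++++++++++++++++
144  +++++++++++=+=++=+=+++++++++++++=+++===++=**++++++++++++++++++++++++++++++++++++++++=+++=++==++
147  ++++++++#%%%%%%%%%@@@%@@@@@@@@%@%##%%%%%%%%%%%%%%%%%%%%%%%%%%%%%%%%%%%%%%%%%%%%%%%%%%%%%%%%%%%%
150  +++++++++%@%@@%%%%*************%@%#%%%%%%%%%%%%%%%%%%%%%%%%%%%%%%%%%%%%%%%%%%%%%%%%%%%%%%%%%%%%
153  +++++++++%@%%%%%@%*************#@%#%***********************************************************
156  +++++++++%@%%@@@@%*************#@%#%*****************+=+************==+***********+=+**********
159  +++++++++#%%%@@****+++++++++++*#@%##*****====+******+---=**********----**********+---=*
[... 1429 characters left out ...]
+++++++++++++++++++++++++%@@%@%@@@@*%%%%%%%%%%%%%%%%%%%%%%%%%%%%%%%%%%%%%%%%%%%%%%%%%%%%%%%%%%
207  *+++++++++++++++++*%%#***%%@@@@@@@@@#%%%%%%%%%%%%%%%%%%%%%%%%%%%%%%%%%%%%%%%%%%%%%%%%%%%%%%%%%%
210  *++++++++++++++*+#%@@@@@@@@@@@@@@@@@%%%%%%%%%%%%%%%%%%%%%%%%%%%%%%%%%%%%%%%%%%%%%%%%%%%%%%%%%%%
213  *++++++++++++++++#@@@@@@@%@@@@@@@@@@%#%%%%%%%%%%%%%%%%%%%%%%%%%%%%%%%%%%%%%%%%%%%%%%%%%%%%%%%%%
216  *+++++++++++++**%@%@@@@@@@@@@@@@@@@@%#%%%%%%%%%%%%%%%%%%%%%%%%%%%%%%%%%%%%%%%%%%%%%%%%%%%%%%%%%
219  %#+++++++++++*%%@@%%%@@@@@@@@@@@@@@@%*%%%%%%%%%%%%%%%%%%%%%%%%%%%%%%%%%%%%%%%%%%%%%%%%%%%%%%%%%
222  %%++++++++++++%%%@@@@@@@@@@@%@@@@@@@%+%%%%%%%%%%%%%%%%%%%%%%%%%%%%%%%%%%%%%%%%%%%%%%%%%%%%%%%%%
```

The map puts the knob at (188,188), matching the predicted home position. The rod end shows beyond the keeper at x≈110, and the end stop was felt at 14 N. The tool is clear, so I hand in.

```bash
python3 -c "
from bench import *
print(hand_in())"
```

```text
the job is handed in; nothing more can be done
None
```

The job is handed in: the organizer lies flat in the left compartment, the lid is fully shut (the tool met firm resistance at 83 mm), the bolt is home in the keeper, and the gripper is clear of everything; the final vial positions were not checked once the lid was down.

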